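Pop and open the long touch-latch box

ROBOT

A 6-joint arm with a two-finger parallel gripper is mounted at the origin on the work surface. World frame = base frame: x ahead of the robot, y to its left, z up, the work surface at z = 0. Lengths are in m, angles in rad, forces in N, time in s.
With the tool pointing down it reaches from about 0.3 to 0.875 m from the base axis. Payload 6.4 kg.
Tool frame: the origin (TCP) lies midway between the tips of the shut fingers; the grasp point (between the pads) lies 19 mm behind it; z points along the fingers, y is the line along which they close (so a half turn about z gives the same grasp; the last joint's range is limited). The gripper opens to 85 mm and grips with 20 to 120 N. Pads are 22 mm wide; open, the fingers measure 114 mm over their backs; the gripper's body (76 mm by 85 mm) begins 54 mm behind the grasp point. The pads swing forward as they close: fully open they stand 13 mm farther back than shut.
Start: joints at [-1.415, 0.181, 1.607, -0, 1.354, -0.206], TCP at [0.204, -0.538, 0.231] pointing down, gripper open.
Joint ranges: [-2.99, 2.99], [-0.89, 2.07], [0.3, 2.58], [-1.14, 4.28], [0, 2.63], [-3.12, 3.12]. Speed limits (rad/s): [2.57, 2.57, 3.01, 3.14, 3.14, 3.14].

INTERFACE

Orientations are given as a unit quaternion [w, x, y, z].
In Python, from bench import status, camera, ctrl gives the robot as it stands. The module is installed in compiled form; this text tells all that it offers.
- The arm moves only by the shell command python3 -m handwheel 'ROWS'. ROWS is JSON, a list that holds one entry, the list of rows, each a list of 7 numbers: the opening, from -1 (shut) to 1 (fully open), then the shift along the tool's x, y, z in cm, then the turn, a rotation vector about the tool's x, y, z in degrees. A call has 1 to 10 rows; each row is the pose to reach, as a shift and turn from the pose commanded when the call began, along the tool's axes at that moment; what a row does not reach only later rows make up. A row lasts 1/8 s, in which the tool goes at most 62.5 mm and 10.7 degrees, less where a joint would pass 70% of its speed; a pose out of reach is approached as far as the arm can. A call with a gripper value outside its range is refused whole. The fingers move at their own pace and stop on an object; the grip force is fixed at half the most. Time passes only in rows, so rows that repeat a pose let the fingers close. It gives the time, the measured TCP pose, the force, the opening and the grip force at its end, in the units of the state.
- status.get_obs(): the state, without advancing time (a new reading comes with each control period).
- camera(name): name is "scene" or "top"; returns a dict with "frame" (480x640x3 uint8, blue, green, red), "depth" (480x640 float32, m along the optical axis (not along the pixel's ray), 0 where there is no reading), "fx", "fy", "cx", "cy" (pixels), "dist" ([k1, k2, p1, p2, k3] as OpenCV has them; the pictures are not rectified), "extrinsics" (4x4, takes a point from camera to world coordinates). Camera axes: x right, y down, z forward; pixel columns grow to the right and rows downward; lengths in m; the calibration is good to about 2 mm. A picture is of the moment at which its call begins.
- ctrl.hand_in(): hands the job in; it is judged then, once.
The state is a dict: "time_s": time; "q": joint angles; "dq": joint speeds; "joint_efforts": joint torques, N m; "eef_pos": TCP position; "eef_rot": TCP orientation; "wrist_force": force on the tool from outside, world axes, zero at the start; "torque": the same for the moment, N m; "opening": opening from 0.0 (shut) to 1.0 (fully open); "grasp_force": force on a finger pad.
Only numpy, scipy, OpenCV 4.12 (cv2) and the standard library are available. Lean on these libraries where they do the work, as an engineer would, in place of code of your own. Each camera call takes 0.05 s, during which the arm holds its last target. There are 200 camera calls.

TASK

Open the long bamboo utensil box: gently press the front of its lid down with a fingertip until the touch catch lets go, take the finger away so that the lid springs ajar by itself, then push the lid's raised front edge with the outside of the fingers, up and over, until it is fully open and stays leaning back on its stop. Do not grasp or lift anything, leave the square box shut, and leave everything else standing where it is; finish clear of everything.

Things in the scene. Friction and masses are not known exactly. Their poses are not given: they have to be found in the camera images.
- long_box: The long bamboo box with a touch-latch lid, fixed to the ledge: 125 mm (its x, front to back) by 250 mm (its y) by 85 mm high, walls 10 mm. Origin at the centre of its underside, z up; front = its -x side, towards the robot; hinge along the far (+x) rim. Inside: at the left (+y) end a steel catch; in the middle a sprung plunger, its tip at most 30 mm above the rim when the lid is up
- long_lid (a joint): Lid angle, rad. 0 = shut; pressed in = negative, stop at -0.05 (front edge 5 mm down). About 4 N near the front presses it; the catch lets go near -0.03. Finger away, a plunger lifts it within about 1 s to 0.68 rad, front edge 63 mm above the rim. It does not catch again. From there it swings freely (about 130 g); past about 1.75 (upright is 1.57) it falls on to its stop at 2.0 and stays
- long_lid_edge (a point): Middle of the top front edge of the long box's lid (moves with the lid); when shut, 100 mm to the box's -x from the hinge, 85 mm above the ledge. The lid is plain, without handle, set into the box's top and flush with the rim: 100 mm front to back, 224 mm wide, 10 mm thick, gaps 2 to 3 mm. Under it, near the front, 95 mm to +y of its middle, hangs a steel striker 37 mm deep: keep the fingers off it
- long_lid_hinge (a point): Middle of the long lid's hinge line (which runs along the box's y), 85 mm above the ledge, 50 mm to +x of the box's origin; fixed in the box, axes as the box's. To swing the ajar lid, move the fingers round this line with the edge, up and over: a level push at the ajar edge jams by friction
- square_box: The square bamboo box, otherwise of the same make: 125 by 125 by 85 mm, with its own touch-latch lid (100 by 99 mm), fixed to the ledge. Origin at the centre of its underside. To be left shut
- square_lid (a joint): Hinge angle of the square box's lid in rad, 0 = shut; it would spring ajar if pressed in
- tray: Bystander, loose: shallow black plastic tray 140 by 300 by 22 mm, floor 4 mm. Origin at the centre of its underside
- whisk: Bystander, loose: steel whisk about 250 mm long and 60 mm high at the wires, lying in the tray along its own x. Origin under it near the handle's end, wires towards +x
- jug: Bystander, loose: glass measuring jug, 104 mm across the rim, 110 mm high, handle on its +y side, reaching 89 mm from the axis. Origin at the centre of its underside
- steamer: Bystander, loose: round bamboo steamer base, 181 mm across, 60 mm high. Origin at the centre of its underside
- steamer_lid: Bystander, loose: the steamer's lid, 180 mm across, 49 mm high with its loop, resting on the base. Origin at the centre of its underside
- spice_jar: Bystander, loose: amber glass jar 44 mm across, 85 mm high, standing between the two boxes. Origin at the centre of its underside
- mug: Bystander, loose: white mug 80 mm across, 90 mm high, handle on its +y side. Origin at the centre of its underside
Things that resemble listed ones, but are neither listed nor needed, are in the scene too. Leave any blue look-alike of the square_box alone.

How it is judged:
By the outcome, as a careful person would: the job done as asked, in the order asked, and still so for the second after the job is handed in, with the robot touching nothing.
It also fails if it takes over 48 s, if anything falls off the work surface, if the arm or the gripper's body presses on something with over 40 N, if the wrist force passes 120 N, or if a joint passes its speed limit or range.

## Working session

There is one attempt and no reset: what is moved stays moved. The work goes in short steps, Python scripts to look and compute and a shell command to move; the robot and the scene stay as the last step left them, time stands still between calls to the robot, and variables do not carry over. Pictures are saved under pics/ and viewed, at most 10 in all, crops included, and the job is handed in when it is done.

```bash
mkdir -p pics
cat > h.py <<'E'
import numpy as np, cv2
from bench import status, camera, ctrl
def world(c,u,v,d=None):
    K=np.array([[c['fx'],0,c['cx']],[0,c['fy'],c['cy']],[0,0,1]])
    uv=np.array([[u,v]],float).reshape(-1,1,2)
    n=cv2.undistortPoints(uv,K,np.array(c['dist'],float)).reshape(2)
    if d is None:
        w=c['depth'][int(v)-1:int(v)+2,int(u)-1:int(u)+2]; d=np.median(w[w>0]) if (w>0).any() else 0
    E=np.array(c['extrinsics']); return (E@np.array([n[0]*d,n[1]*d,d,1]))[:3]
E
python3 - <<'E'
from h import *
import pickle
for n in ("scene","top"):
    c=camera(n); cv2.imwrite(f"pics/{n}0.png",c['frame']); pickle.dump(c,open(n+".pkl","wb"))
    print(n,np.round(c['extrinsics'],3).tolist())
o=status.get_obs();print(o)
E
```

```text
scene [[0.872, 0.286, -0.398, 1.138], [0.49, -0.477, 0.73, -1.074], [0.019, -0.831, -0.556, 0.926], [0.0, 0.0, 0.0, 1.0]]
top [[-0.003, -0.997, 0.071, 0.451], [-1.0, 0.003, 0.0, 0.03], [-0.0, -0.071, -0.998, 1.464], [0.0, 0.0, 0.0, 1.0]]
{'time_s': 0.1, 'q': array([-1.41532255e+00,  1.81483347e-01,  1.60788774e+00, -4.34755815e-06,
        1.35377376e+00, -2.06297654e-01]), 'dq': array([ 0.00052332, -0.00220186, -0.00291577,  0.00192472,  0.00020657,
        0.0023146 ]), 'joint_efforts': array([ 1.87502096e-04, -4.45881736e+01, -3.52235448e+01, -3.98145121e-04,
        4.14764727e-03,  7.84291725e-07]), 'eef_pos': array([ 0.20345113, -0.53729086,  0.23047469]), 'eef_rot': array([-7.75900724e-04,  9.83684357e-01,  1.79901316e-01,  1.75982772e-05]), 'wrist_force': array([ 0.00803454,  0.26336205, -0.1006299 ]), 'torque': array([ 0.04747357, -0.00115388, -0.02423933]), 'grasp_force': 0.0, 'opening': 1.0010284408163537}
```

View pics/scene0.png

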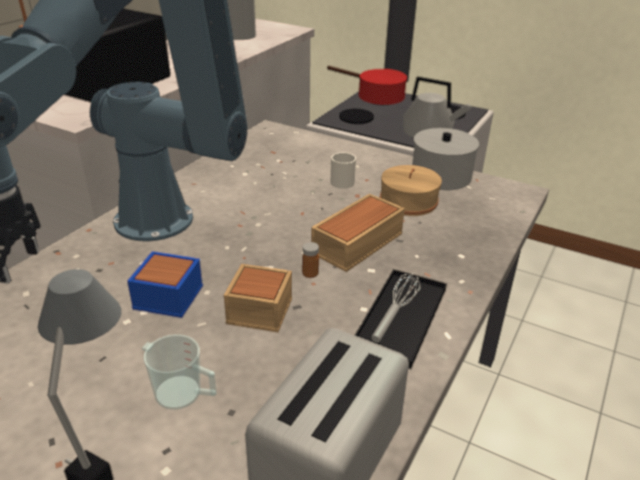

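View pics/top0.png

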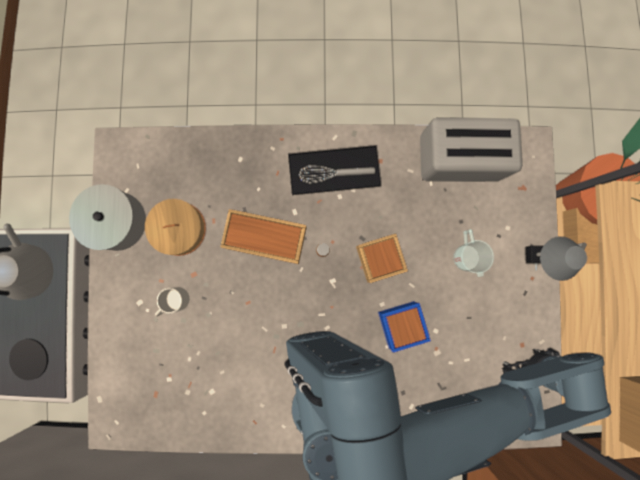

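The scene view shows the long bamboo box at about (358,230), the spice jar at (310,260), the square bamboo box at (258,297), the blue look-alike at (166,284), the steamer and mug beyond. In the top view, the long box is at (264,237), the jar at (322,249), the bamboo square box at (382,258), and the blue one at (405,327). Only one box is long with a bamboo rim, the one at top (264,237), so that is the target.

Run:
```python
from h import *
import pickle
c=pickle.load(open("top.pkl","rb"))
P=[];U=[]
for v in range(190,285):
  for u in range(205,330):
    d=c['depth'][v,u]
    if d>0:
      p=world(c,u,v,d); P.append(p);U.append((u,v))
P=np.array(P);U=np.array(U)
m=(U[:,0]>212)&(U[:,0]<312)&(P[:,2]>0.075)&(P[:,2]<0.1)
Q=P[m]; print(m.sum(),Q[:,2].mean(),Q[:,2].std())
(r)=cv2.minAreaRect((Q[:,:2]*1000).astype(np.float32)); print(r, cv2.boxPoints(r))
m=(U[:,0]>312)&(P[:,2]>0.07)&(P[:,2]<.12); print('jar',P[m].mean(0) if m.any() else 0)
for u,v in [(173,227),(170,300),(360,150),(382,258)]: print(world(c,u,v))
a=P[(P[:,2]<.02)];print('table z',np.median(a[:,2]))
cr=cv2.resize(c['frame'][190:290,200:340],None,fx=5,fy=5,interpolation=cv2.INTER_CUBIC); cv2.imwrite("pics/crop.png",cr)
```

```text
3032 0.08539414714201565 0.0030424028339012745
((559.8460693359375, 195.80267333984375), (252.33248901367188, 125.326416015625), 78.0128173828125) [[472.34546  85.4023 ]
 [594.93896  59.37291]
 [647.3467  306.20306]
 [524.7532  332.23242]]
jar [0.51738062 0.00668968 0.08493249]
[0.58663488 0.47668891 0.09634474]
[0.35275086 0.51194614 0.0072278 ]
[ 0.85466471 -0.12168104  0.00384816]
[ 0.48801683 -0.177936    0.0864558 ]
table z 0.0006047747633788347
```

View pics/crop.png

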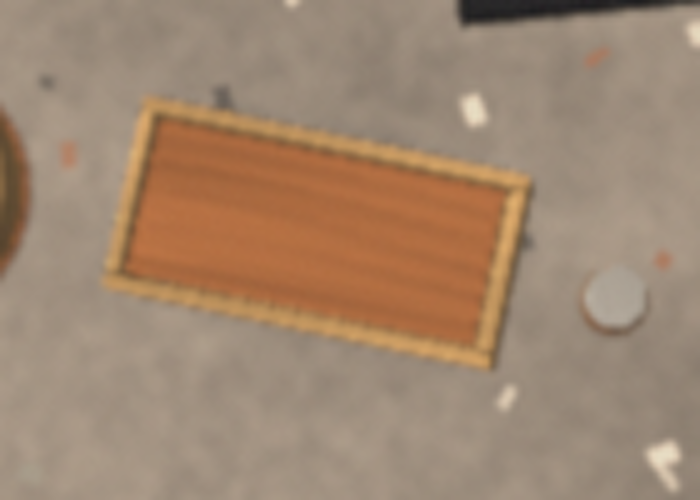

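The crop shows the long box alone, with its lid inset in the rim and the jar at its right (crop 615,297). The measured top is 252 x 125 mm at z = 85 mm, which matches the given size, and the yaw is -12°. Next I work out the moves.

```bash
cat >> h.py <<'E'
from scipy.spatial.transform import Rotation as R
B=np.array([.5598,.1958,0]); Rb=R.from_euler('z',-12.0,degrees=True)
Rt=Rb*R.from_euler('x',180,degrees=True)
def plan(*pts):
    o=status.get_obs(); w,x,y,z=o['eef_rot']; T=R.from_quat([x,y,z,w])
    print('t',o['time_s'],'box',np.round((Rb.inv().apply(o['eef_pos']-B))*1000,1),'F',np.round(o['wrist_force'],2),'open',round(o['opening'],2))
    print('turn',np.round((T.inv()*Rt).as_rotvec(degrees=True),2))
    for p in pts: print(p,np.round(T.inv().apply(B+Rb.apply(p)-o['eef_pos'])*100,2).tolist())
E
python3 -c "
from h import *
plan([-.037,-.05,.18])"
```

```text
t 0.1 box [-196.1 -791.2  230.5] F [ 0.01  0.26 -0.1 ] open 1.0
turn [-9.000e-02  1.000e-02  3.273e+01]
[-0.037, -0.05, 0.18] [53.46, -53.74, 5.15]
```

```bash
python3 -m handwheel '[[[-1,53.5,-53.7,0,0,0,32.7],[-1,53.5,-53.7,0,0,0,32.7],[-1,53.5,-53.7,0,0,0,32.7],[-1,53.5,-53.7,0,0,0,32.7],[-1,53.5,-53.7,0,0,0,32.7],[-1,53.5,-53.7,0,0,0,32.7],[-1,53.5,-53.7,0,0,0,32.7],[-1,53.5,-53.7,0,0,0,32.7],[-1,53.5,-53.7,0,0,0,32.7],[-1,53.5,-53.7,0,0,0,32.7]]]'; python3 -c "
from h import *
plan([-.037,-.05,.15])"
```

```text
time_s: 1.35
eef_pos: [0.4592, 0.0333, 0.2313]
eef_rot: [0.0, 0.995, -0.104, 0.0]
wrist_force: [0.4, -1.0, 0.8]
opening: 0.0
grasp_force: 0.0
t 1.35 box [ -64.6 -179.9  231.3] F [ 0.42 -1.05  0.8 ] open 0.0
turn [ 0.01 -0.03  0.04]
[-0.037, -0.05, 0.15] [2.76, -12.99, 8.13]
```

```bash
python3 -m handwheel '[[[-1,2.8,-13,4,0,0,0],[-1,2.8,-13,4,0,0,0],[-1,2.8,-13,8,0,0,0],[-1,2.8,-13,8,0,0,0],[-1,2.8,-13,8,0,0,0],[-1,2.8,-13,8,0,0,0]]]'; python3 -c "
from h import *
plan([-.037,-.05,.095])
for n in ('scene','top'):
    c=camera(n)
    if n=='scene': cv2.imwrite('pics/s1.png',cv2.resize(c['frame'][130:300,260:460],None,fx=4,fy=4)[:600])
    else: cv2.imwrite('pics/t1.png',cv2.resize(c['frame'][180:300,200:340],None,fx=5,fy=5))
"
```

```text
time_s: 2.1
eef_pos: [0.5143, 0.1517, 0.1533]
eef_rot: [-0.0, 0.994, -0.105, 0.002]
wrist_force: [-0.7, -0.1, 0.1]
opening: 0.003
grasp_force: 0.0
t 2.1 box [-35.3 -52.6 153.3] F [-0.7  -0.06  0.1 ] open 0.0
turn [-0.04 -0.18 -0.05]
[-0.037, -0.05, 0.095] [-0.19, -0.26, 5.83]
```

View pics/s1.png

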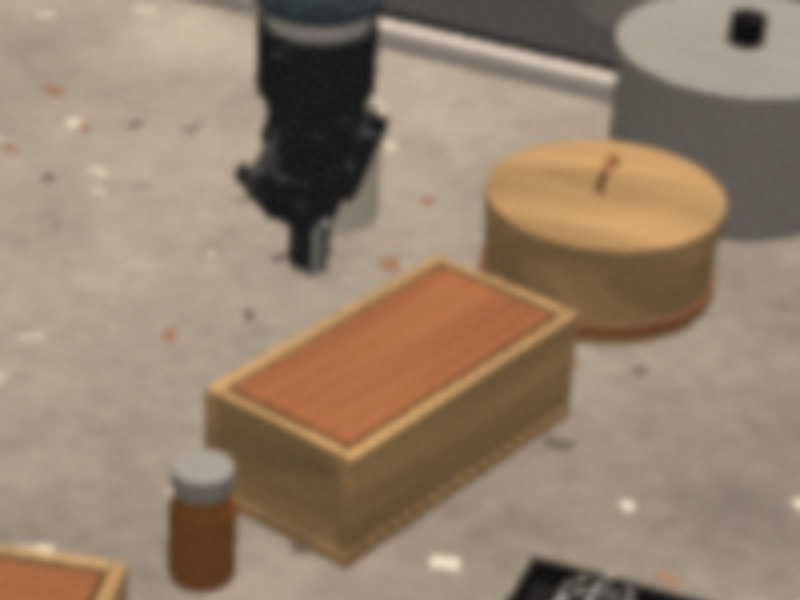

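The shut fingertips hang at about crop (310,265), above the front of the lid, and everything else is undisturbed. I go down to just above the lid.

```bash
python3 -m handwheel '[[[-1,-0.1,-0.1,5,0,0,0],[-1,-0.1,-0.1,5.8,0,0,0],[-1,-0.1,-0.1,5.8,0,0,0],[-1,-0.1,-0.1,5.8,0,0,0]]]'; python3 -c "
from h import *
plan([-.036,-.05,.085])"
```

```text
time_s: 2.7
eef_pos: [0.5138, 0.1537, 0.0951]
eef_rot: [-0.0, 0.995, -0.104, 0.001]
wrist_force: [-0.2, -0.2, 0.9]
opening: -0.001
grasp_force: 0.0
t 2.7 box [-36.3 -50.8  95.1] F [-0.22 -0.17  0.87] open -0.0
turn [-0.05 -0.16  0.02]
[-0.036, -0.05, 0.085] [0.02, -0.08, 1.01]
```

```bash
python3 -m handwheel '[[[-1,0,0,0.5,0,0,0],[-1,0,0,0.8,0,0,0],[-1,0,0,1.0,0,0,0],[-1,0,0,1.1,0,0,0],[-1,0,0,1.1,0,0,0]]]'; python3 -m handwheel '[[[-1,0,0,0.1,0,0,0],[-1,0,0,0.1,0,0,0]]]'
```

```text
time_s: 3.32
eef_pos: [0.5127, 0.1537, 0.0825]
eef_rot: [-0.0, 0.995, -0.104, 0.0]
wrist_force: [-0.2, -0.0, 4.3]
opening: -0.001
grasp_force: 1.8
time_s: 3.58
eef_pos: [0.5127, 0.1537, 0.0814]
eef_rot: [-0.0, 0.995, -0.104, 0.0]
wrist_force: [1.1, -0.7, 3.4]
opening: -0.002
grasp_force: 1.7
```

```bash
python3 -m handwheel '[[[-1,0,0,0.05,0,0,0],[-1,0,0,0.05,0,0,0]]]'
```

```text
time_s: 3.82
eef_pos: [0.5127, 0.1537, 0.0809]
eef_rot: [-0.0, 0.995, -0.104, 0.0]
wrist_force: [1.5, -0.1, 3.4]
opening: 0.004
grasp_force: 1.8
```

Pressed about 4 mm with a steady force of roughly 3.5 N. Now I withdraw up and back, and let the lid rise.

```bash
python3 -m handwheel '[[[-1,0,0,-6,0,0,0],[-1,0,0,-12,0,0,0],[-1,-3,0,-13,0,0,0],[-1,-8,0,-13,0,0,0],[-1,-8,0,-13,0,0,0],[-1,-8,0,-13,0,0,0],[-1,-8,0,-13,0,0,0],[-1,-8,0,-13,0,0,0],[-1,-8,0,-13,0,0,0]]]'; python3 -c "
from h import *
plan([-.085,-.05,.115],[-.055,-.05,.115])
c=camera('scene')
cv2.imwrite('pics/s2.png',cv2.resize(c['frame'][130:280,260:460],None,fx=4,fy=4))
"
```

```text
time_s: 4.95
eef_pos: [0.4345, 0.1701, 0.2106]
eef_rot: [0.0, 0.995, -0.104, -0.0]
wrist_force: [-0.7, -0.7, -0.8]
opening: 0.003
grasp_force: 0.0
t 4.95 box [-117.3  -51.2  210.6] F [-0.71 -0.68 -0.85] open 0.0
turn [0.01 0.03 0.01]
[-0.085, -0.05, 0.115] [3.23, -0.12, 9.56]
[-0.055, -0.05, 0.115] [6.23, -0.12, 9.55]
```

View pics/s2.png

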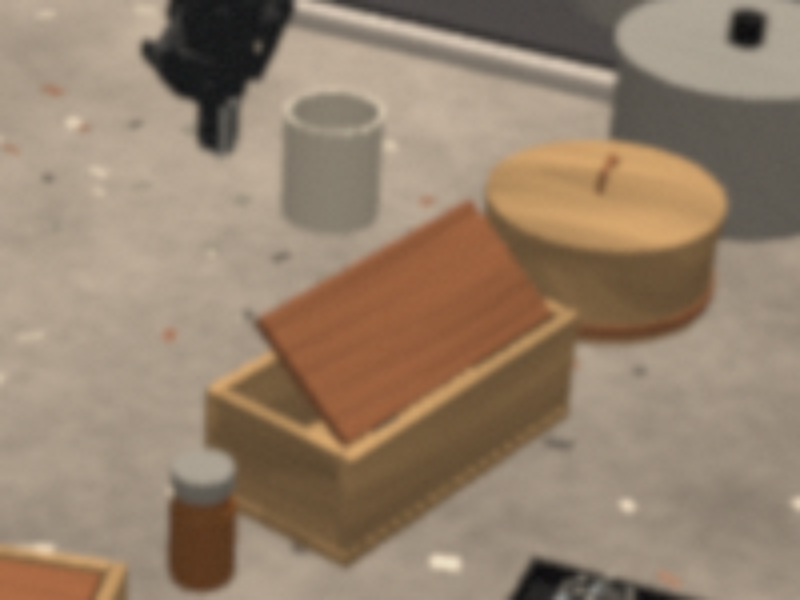

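The lid stands ajar, front edge raised at crop (262,320)–(470,205). I lower the fingers in front of it, below the edge.

```bash
python3 -m handwheel '[[[-1,2,-0.1,4,0,0,0],[-1,2,-0.1,9.5,0,0,0],[-1,2,-0.1,9.5,0,0,0],[-1,4,-0.1,9.5,0,0,0],[-1,5.7,-0.1,9.5,0,0,0],[-1,5.7,-0.1,9.5,0,0,0],[-1,5.7,-0.1,9.5,0,0,0]]]'; python3 -c "
from h import *
pts=[]
for th in np.arange(.7,1.96,.14):
    h=.075 if th>1.5 else .1   # contact radius
    d=np.array([-np.cos(th),np.sin(th)]);n=np.array([-np.sin(th),-np.cos(th)])
    e=np.array([.05,.085])+.1*d+.01*n
    tip=e[1]-.025
    if th>1.57: # tip touches the face
        r=(tip-.085-.01*n[1])/d[1]; e=np.array([.05,.085])+r*d+.01*n
    pts.append([round(e[0]-.011,4),-.05,round(tip,4)])
plan(*pts)"
```

```text
time_s: 5.88
eef_pos: [0.49, 0.1595, 0.1164]
eef_rot: [-0.0, 0.995, -0.104, 0.0]
wrist_force: [0.1, 0.0, -0.2]
opening: -0.003
grasp_force: 0.0
t 5.875 box [-60.8 -50.  116.4] F [ 0.09  0.02 -0.21] open -0.0
turn [-0.01 -0.01  0.03]
[np.float64(-0.0439), -0.05, np.float64(0.1168)] [1.69, 0.0, -0.04]
[np.float64(-0.0352), -0.05, np.float64(0.1278)] [2.56, 0.0, -1.14]
[np.float64(-0.025), -0.05, np.float64(0.1375)] [3.58, 0.0, -2.11]
[np.float64(-0.0136), -0.05, np.float64(0.1457)] [4.72, 0.0, -2.93]
[np.float64(-0.0011), -0.05, np.float64(0.1522)] [5.97, 0.0, -3.58]
[np.float64(0.0121), -0.05, np.float64(0.1568)] [7.29, 0.0, -4.04]
[np.float64(0.0259), -0.05, np.float64(0.1596)] [8.67, 0.01, -4.32]
[np.float64(0.0372), -0.05, np.float64(0.1605)] [9.8, 0.01, -4.41]
[np.float64(0.0476), -0.05, np.float64(0.1594)] [10.84, 0.01, -4.3]
```

```bash
python3 -m handwheel '[[[-1,1.0,0,0,0,0,0],[-1,1.7,0,-0.1,0,0,0],[-1,2.1,0,-0.6,0,0,0],[-1,2.6,0,-1.2,0,0,0],[-1,3.1,0,-1.7,0,0,0],[-1,3.6,0,-2.2,0,0,0],[-1,4.2,0,-2.6,0,0,0],[-1,4.7,0,-3.0,0,0,0]]]'; python3 -c "
from h import *
plan([-.0136,-.05,.1457],[-.0011,-.05,.152],[.0121,-.05,.157],[.0259,-.05,.16],[.0372,-.05,.16],[.0476,-.05,.159])
c=camera('scene')
cv2.imwrite('pics/s3.png',cv2.resize(c['frame'][130:280,260:460],None,fx=4,fy=4))
"
```

```text
time_s: 6.88
eef_pos: [0.5368, 0.1495, 0.1461]
eef_rot: [0.0, 0.995, -0.104, 0.0]
wrist_force: [0.5, 0.1, -0.5]
opening: 0.001
grasp_force: 0.2
t 6.875 box [-12.9 -50.1 146.1] F [ 0.48  0.1  -0.51] open 0.0
turn [-0.   -0.04  0.02]
[-0.0136, -0.05, 0.1457] [-0.07, -0.01, 0.04]
[-0.0011, -0.05, 0.152] [1.18, -0.01, -0.59]
[0.0121, -0.05, 0.157] [2.5, -0.01, -1.09]
[0.0259, -0.05, 0.16] [3.88, -0.01, -1.39]
[0.0372, -0.05, 0.16] [5.01, -0.01, -1.39]
[0.0476, -0.05, 0.159] [6.05, -0.01, -1.29]
```

View pics/s3.png

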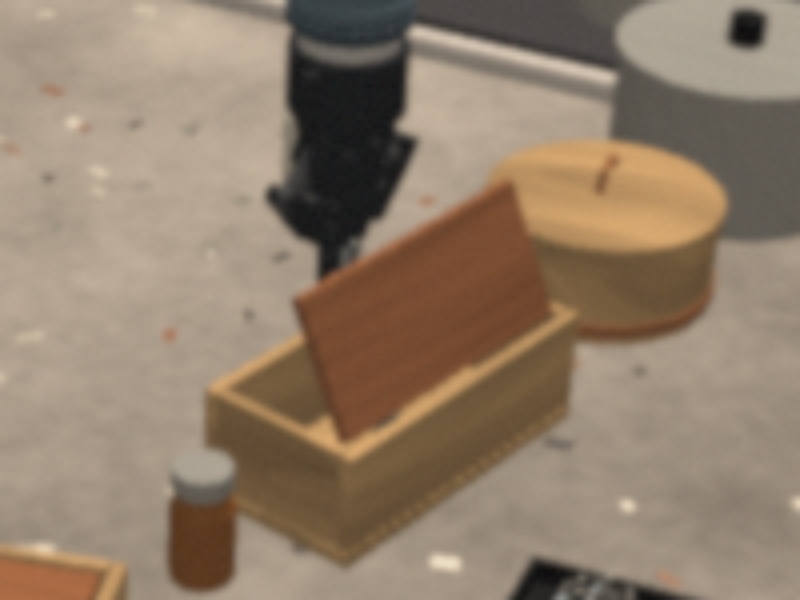

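The lid is at about 65° and riding on the fingers (crop 330,265). I continue over the top, slowly.

```bash
python3 -m handwheel '[[[-1,0.6,0,-0.3,0,0,0],[-1,1.2,0,-0.6,0,0,0],[-1,1.8,0,-0.9,0,0,0],[-1,2.5,0,-1.1,0,0,0],[-1,3.1,0,-1.3,0,0,0],[-1,3.8,0,-1.4,0,0,0],[-1,4.4,0,-1.4,0,0,0],[-1,5.0,0,-1.4,0,0,0],[-1,5.5,0,-1.4,0,0,0],[-1,6.0,0,-1.3,0,0,0]]]'; python3 -m handwheel '[[[-1,0.3,0,0,0,0,0],[-1,0.6,0,0,0,0,0],[-1,0.6,0,0,0,0,0],[-1,0.6,0,0,0,0,0]]]'; python3 -c "
from h import *
plan([.055,-.05,.159])
c=camera('scene')
cv2.imwrite('pics/s4.png',cv2.resize(c['frame'][130:280,260:460],None,fx=4,fy=4))
"
```

```text
time_s: 8.18
eef_pos: [0.5951, 0.1372, 0.1587]
eef_rot: [0.0, 0.995, -0.104, 0.0]
wrist_force: [-0.5, 0.2, 0.5]
opening: 0.002
grasp_force: 0.0
time_s: 8.68
eef_pos: [0.6005, 0.136, 0.1588]
eef_rot: [0.0, 0.995, -0.104, -0.0]
wrist_force: [0.7, -0.3, -0.2]
opening: 0.002
grasp_force: 0.0
t 8.675 box [ 52.3 -50.  158.8] F [ 0.69 -0.3  -0.18] open 0.0
turn [0.   0.01 0.03]
[0.055, -0.05, 0.159] [0.27, 0.0, -0.02]
```

View pics/s4.png

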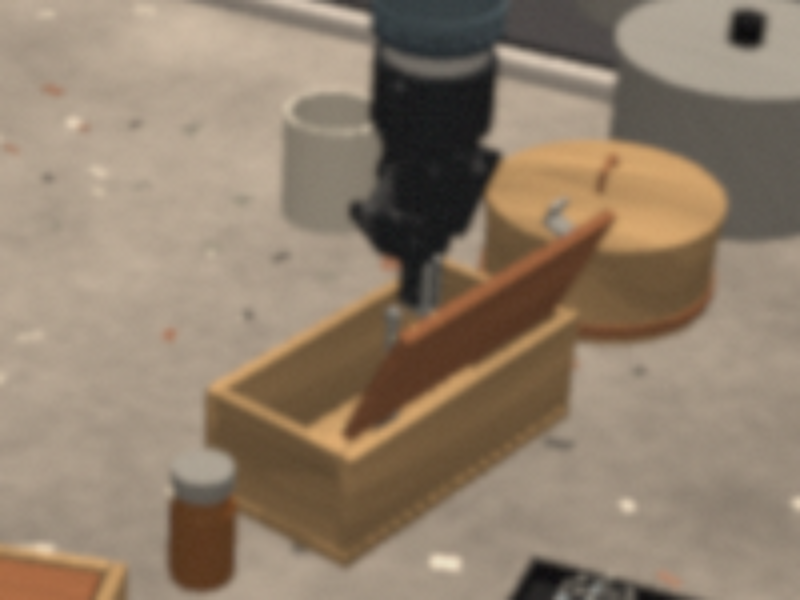

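The lid leans back past upright with no force left on the fingers; the edge runs from crop (405,335) to (610,215), so it has fallen to its stop. I retreat back and up, clear of everything.

```bash
python3 -m handwheel '[[[-1,-3,0,0,0,0,0],[-1,-7,0,-3,0,0,0],[-1,-11,0,-9,0,0,0],[-1,-16,0,-12,0,0,0],[-1,-16,0,-12,0,0,0],[-1,-16,0,-12,0,0,0],[-1,-16,0,-12,0,0,0],[-1,-16,0,-12,0,0,0]]]'
python3 - <<'E'
from h import *
plan()
c=camera('scene'); cv2.imwrite('pics/s5.png',c['frame'])
c=camera('top'); P=[]
for v in range(190,285):
  for u in range(205,315):
    d=c['depth'][v,u]
    if d>0:
      q=Rb.inv().apply(world(c,u,v,d)-B)
      if q[2]>.11 and abs(q[1])<.12 and q[0]>.03 and q[2]<.2: P.append(q)
P=np.array(P); print(len(P),P[P[:,2].argsort()[-20:]].mean(0))
E
```

```text
time_s: 9.72
eef_pos: [0.4443, 0.1688, 0.2774]
eef_rot: [0.0, 0.995, -0.105, -0.001]
wrist_force: [-0.1, 0.2, -0.4]
opening: -0.004
grasp_force: 0.0
t 9.725 box [-107.4  -50.4  277.4] F [-0.07  0.15 -0.39] open -0.0
turn [ 0.05  0.15 -0.02]
1181 [ 0.07889549 -0.00150168  0.18387314]
```

View pics/s5.png

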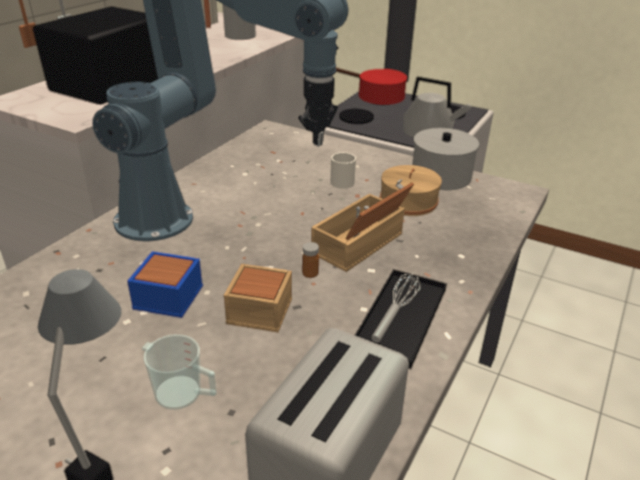

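The lid leans on its stop at (390,205) with the arm clear at (318,130). The measured edge fits an angle of about 2 rad, and everything else is unmoved.

```bash
python3 -c "
from bench import ctrl
print(ctrl.hand_in())"
```

```text
the job is handed in; nothing more can be done
None
```

The long box is fully open, its lid leaning back on its stop; the square box is still shut, nothing else was moved, the arm is clear, and the job was handed in at about 10 s.

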